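# Park the finned cooler blocks on the dyno's cooling dock and pull-test them

### The job

Park the two or three finned cooler blocks on the cooling dock: slide the keeper bar fully back, lower each block into the comb bay it matches until its fins are fully home between the bay's fins, and when all are in, slide the keeper bar fully forward over them. Then pull-test every block by tugging it straight up against the keeper with 10 to 15 N until the witness pin above it is pushed all the way up, and set it down fully home again, leaving the keeper closed. The pins are to be raised only by the blocks, never by the fingers, and the other things on the bench stay where they are.

Things in the scene. Friction and masses are not known exactly. Their poses are not given: they have to be found in the camera images.
- block_three: Loose 3-fin aluminium block, 200 g, fins down, may be absent. Origin: centre of its underside. 3 fins: 6 thick, 84 long (its x), z 0 to 30, pitch 16 along y, centred, free edges rounded; plate 68 (x) x 46 (y), z 30 to 36 (fins stick out 8 at both ends); grip rib 26 (x) x 14 (y), z 36 to 64 mm. Same either way round.
- seat_three (a point): Comb bay of 4 upright fins, fixed in one of the dock's 3 places (varies). Fins 6 thick, 26 high, 70 long (x), pitch 16 mm (y), centred. End stops 16 high at x = +-49 mm. Takes only the 3-fin block, 2 mm play each side of every fin. Point: centre of its floor, fin tops 26 mm above; the block's origin comes here, its x along this x, when home. Axes as the dock's.
- block_four: Loose 4-fin aluminium block, 180 g, fins down, may be absent. Origin: centre of its underside. 4 fins: 4 thick, 84 long (its x), z 0 to 30, pitch 12 along y, centred, free edges rounded; plate 68 (x) x 46 (y), z 30 to 36 (fins stick out 8 at both ends); grip rib 26 (x) x 14 (y), z 36 to 64 mm. Same either way round.
- seat_four (a point): Comb bay of 5 upright fins, fixed in one of the dock's 3 places (varies). Fins 4 thick, 26 high, 70 long (x), pitch 12 mm (y), centred. End stops 16 high at x = +-49 mm. Takes only the 4-fin block, 2 mm play each side of every fin. Point: centre of its floor, fin tops 26 mm above; the block's origin comes here, its x along this x, when home. Axes as the dock's.
- block_five: Loose 5-fin aluminium block, 170 g, fins down, may be absent. Origin: centre of its underside. 5 fins: 3 thick, 84 long (its x), z 0 to 30, pitch 10 along y, centred, free edges rounded; plate 68 (x) x 46 (y), z 30 to 36 (fins stick out 8 at both ends); grip rib 26 (x) x 14 (y), z 36 to 64 mm. Same either way round.
- seat_five (a point): Comb bay of 6 upright fins, fixed in one of the dock's 3 places (varies). Fins 3 thick, 26 high, 70 long (x), pitch 10 mm (y), centred. End stops 16 high at x = +-49 mm. Takes only the 5-fin block, 2 mm play each side of every fin. Point: centre of its floor, fin tops 26 mm above; the block's origin comes here, its x along this x, when home. Axes as the dock's.
- dock: Cooling dock, fixed: dark steel base plate 158 (x, from -58 to 100) x 272 (y) x 12 mm high; three bay places at y = 80, 0, -80 mm, x = 0, bay floors 20 mm above the bench. x points to its back, away from the robot (turned up to 0.25 rad). Origin: on the bench under the middle place.
- keeper (a joint): Steel keeper bar across the back of all bays, 44 (x) x 268 mm, 72 to 80 mm above the bench, slides along the dock's x with 4 N friction, stays where left. 0 = fully forward (closed: front edge at dock x = 22 mm, over the rear of seated blocks' plates), 0.035 m = fully back (open: front edge at 57 mm). Starts at 0 to 0.012.
- keeper_tab (a point): Centre of the black grip tab on top of the keeper bar, at dock y = 40 mm: 28 (dock x) x 14 (dock y) x 25 mm high, its top 12 mm above this point; moves with the bar.
- pin_left (a joint): Upright brass witness pin through the keeper bar above the left (+y) bay place, free to slide up and down with 5 N of friction: 0 = down, 0.006 m = fully up, where it stops hard; stays where it is left. Starts down.
- pin_left_foot (a point): Centre of the underside of that pin's foot (10 mm disc under the bar): 59 mm above the bench when down, that is 3 mm over the plate of a block seated there; with the bar closed at dock x = 26 mm. The pin's 8 mm head shows 34 mm above this point (13 mm over the bar when down).
- pin_mid (a joint): Upright brass witness pin through the keeper bar above the middle bay place, free to slide up and down with 5 N of friction: 0 = down, 0.006 m = fully up, where it stops hard; stays where it is left. Starts down.
- pin_mid_foot (a point): Centre of the underside of that pin's foot (10 mm disc under the bar): 59 mm above the bench when down, that is 3 mm over the plate of a block seated there; with the bar closed at dock x = 26 mm. The pin's 8 mm head shows 34 mm above this point (13 mm over the bar when down).
- pin_right (a joint): Upright brass witness pin through the keeper bar above the right (-y) bay place, free to slide up and down with 5 N of friction: 0 = down, 0.006 m = fully up, where it stops hard; stays where it is left. Starts down.
- pin_right_foot (a point): Centre of the underside of that pin's foot (10 mm disc under the bar): 59 mm above the bench when down, that is 3 mm over the plate of a block seated there; with the bar closed at dock x = 26 mm. The pin's 8 mm head shows 34 mm above this point (13 mm over the bar when down).
- spring: Bystander, leave alone: yellow coil spring standing on the bench, 62 mm diameter, 90 mm tall. Origin at its underside or middle.
- grease_jar: Bystander, leave alone: small jar with black lid, 52 mm diameter, 60 mm tall. Origin at its underside or middle.
- wrench: Bystander, leave alone: steel wrench lying, 160 mm. Origin at its underside or middle.
- screwdriver: Bystander, leave alone: screwdriver lying, 180 mm. Origin at its underside or middle.
- seal_ring: Bystander, leave alone: black rubber ring lying, 48 mm outer diameter, 10 mm high. Origin at its underside or middle.
Things that resemble listed ones, but are neither listed nor needed, are in the scene too. What is shaped like the block_four but blue is not meant.

How it is judged:
By the outcome, as a careful person would: the job done as asked, in the order asked, and still so for the second after the job is handed in, with the robot touching nothing.
Of block_three, block_four, block_five only 2 to 3 are there at a start; the rules pass over those that are not, and their reading is None.
At some moment in a run one of block_three, block_four, block_five may be knocked a few centimetres aside while the robot is not near it.
It also fails if it takes over 210 s, if anything falls off the work surface, if the arm or the gripper's body presses on something with over 40 N, if the wrist force passes 120 N, or if a joint passes its speed limit or range.

### The arm

A 6-joint arm with a two-finger parallel gripper is mounted at the origin on the work surface. World frame = base frame: x ahead of the robot, y to its left, z up, the work surface at z = 0. Lengths are in mm, angles in rad, forces in N, time in s.
With the tool pointing down it reaches from about 275 to 825 mm from the base axis. Payload 4.9 kg.
Tool frame: the origin (TCP) lies at the very end of the fingers, on their centre line; the grasp point (between the pads) lies 19 mm behind it; z points along the fingers, y is the direction in which the jaws open and shut (so a half turn about z gives the same grasp; the last joint's range is limited). The gripper opens to 85 mm and grips with 20 to 120 N. Pads are 22 mm wide; open, the fingers measure 114 mm over their backs; the gripper's body (76 mm by 85 mm) begins 54 mm behind the grasp point. The pads swing forward as they close: fully open they stand 13 mm farther back than shut.
Start: joints at [1.034, 0.326, -0.193, 1.052, 0, 1.437], TCP at [215.594, 506.002, 231.281] pointing down, gripper open.
Joint ranges: [-2.65, 2.65], [-0.97, 1.79], [-1.3, 1.35], [-1.93, 2.1], [-1.47, 1.37], [-3.14, 3.14]. Speed limits (rad/s): [2.57, 2.57, 3.14, 3.14, 3.14, 3.14].

### API

Orientations are given as [roll, pitch, yaw] about the fixed x, y, z axes, in that order (R = Rz(yaw) Ry(pitch) Rx(roll)).
In Python, from bench import bot, solve_ik, imaging gives the robot as it stands. Calls block until the motion is done:
- bot.move_ptp(position, orientation): joint-space move of the TCP to a pose.
- bot.movel(position, rot=None, max_speed=150, threshold=None): straight line of the TCP; rot=None keeps the orientation; max_speed is the mean speed in mm/s. With threshold (N) it stops when the force on the tool has changed by that much, and returns True; else False.
- bot.move_j(angles): joint-space move.
- bot.grip(opening, effort=None): opening from 0.0 (shut) to 1.0 (fully open); effort is the grip in N (None keeps the last); returns when the fingers have stopped.
- bot.dwell(seconds).
- solve_ik(position, orientation): joint angles nearest the present ones, or None.
- bot.get_state(): the state.
- imaging.capture(name): name is "side" or "top"; returns the picture (480x640x3 uint8, blue, green, red); there is no depth.
- imaging.camera_model(name): a dict with "K" (3x3 intrinsics, pixels), "position" and "rotation" of the camera in the world. Camera axes: x right, y up, looking along -z (the intrinsics and any distortion apply to the point x, -y, -z); pixel columns grow to the right and rows downward; lengths in mm; the calibration is good to about 2 mm. A picture is of the moment at which its call begins. camera_model takes no time and is no camera call.
A pose or a line that the arm cannot do raises bot.IKError and nothing moves.
- bot.sign_off(): hands the job in, once; it reports no verdict.
The state is a dict: "t": time; "qpos": joint angles; "joint_velocities": joint speeds; "effort": joint torques, N m; "tcp_pos": TCP position; "orientation": TCP orientation; "contact_force": force on the tool from outside, world axes, zero at the start; "wrist_torque": the same for the moment, N m; "opening": opening from 0.0 (shut) to 1.0 (fully open).
Only numpy, scipy, OpenCV 4.12 (cv2) and the standard library are available. Lean on these libraries where they do the work, as an engineer would, in place of code of your own. Each camera call takes 0.05 s, during which the arm holds its last target. There are 200 camera calls.

## Working session

There is one attempt and no reset: what is moved stays moved. The work goes in short steps, each a Python script; the robot and the scene stay as the last script left them, time stands still between calls to the robot, and variables do not carry over. Pictures are saved under pics/ and viewed, about 12 in all and at most 16, crops included, and the job is handed in when it is done.

```bash
ls; mkdir -p pics
python3 - <<'E'
from bench import bot, imaging
import cv2, numpy as np
for n in ("top","side"):
    im=imaging.capture(n); cv2.imwrite(f"pics/{n}0.png",im)
    m=imaging.camera_model(n); print(n,{k:np.round(np.array(v),3).tolist() if not isinstance(v,str) else v for k,v in m.items()})
s=bot.get_state(); print(s)
E
```

```text
pics
top {'K': [[598.065, 0.0, 327.601], [0.0, 598.065, 232.212], [0.0, 0.0, 1.0]], 'position': [213.102, 38.648, 1581.571], 'rotation': [0.207, -0.002, -1.638]}
side {'K': [[461.679, 0.0, 339.277], [0.0, 461.679, 235.704], [0.0, 0.0, 1.0]], 'position': [283.364, -672.305, 608.757], 'rotation': [0.957, -0.009, -0.325]}
{'t': 0.1, 'qpos': array([ 1.03383882e+00,  3.26859942e-01, -1.93469944e-01,  1.05200588e+00,
        1.01141090e-05,  1.43657260e+00]), 'joint_velocities': array([-0.00090877, -0.00081308,  0.00419242, -0.00120168, -0.00076525,
        0.00053503]), 'effort': array([ 3.05330495e-04, -4.44240260e+01,  2.63038015e+01,  7.93312647e-03,
       -2.37844743e-04,  1.43433442e-05]), 'tcp_pos': array([215.29724916, 505.55065925, 230.59078009]), 'orientation': array([-3.14006841e+00, -2.16032640e-04,  2.73885871e+00]), 'contact_force': array([ 0.21043209, -0.39951426, -0.4280925 ]), 'wrist_torque': array([ 0.02056953, -0.00635149,  0.0454119 ]), 'opening': 1.0028484054591016}
```

View pics/top0.png

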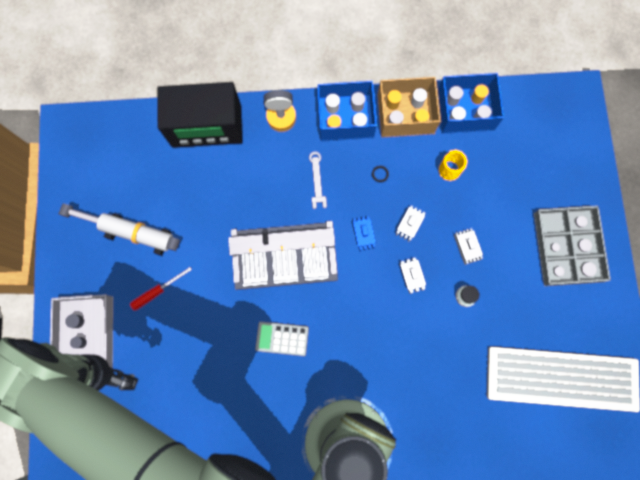

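View pics/side0.png

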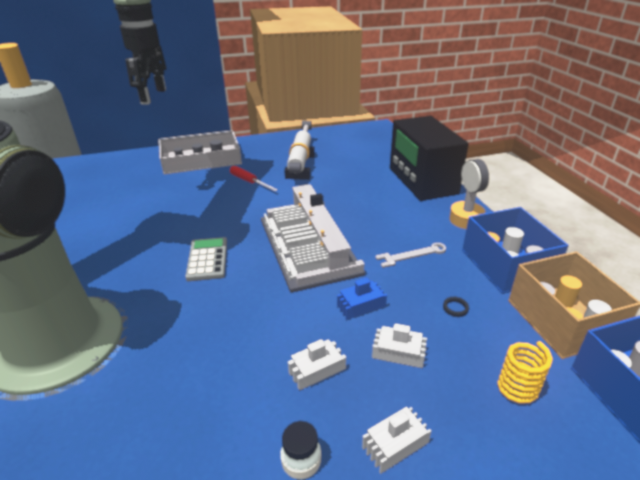

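The top view shows three white blocks at (410,222), (469,245) and (413,274), and a blue decoy at (364,233). The dock is at (285,255) with its tab at (265,238). Next I'll take close crops to count fins and check the projection.

```bash
cat > h.py <<'E'
from bench import bot, solve_ik, imaging
import cv2, numpy as np
from scipy.spatial.transform import Rotation as Rn
C={}
for n in ("top","side"):
    m=imaging.camera_model(n); r=np.array(m["rotation"],float)
    C[n]=(np.array(m["K"],float),np.array(m["position"],float),r if r.shape==(3,3) else Rn.from_euler("xyz",r).as_matrix())
F=np.diag([1.,-1,-1])
def proj(n,P):
    K,p,R=C[n]; q=(np.atleast_2d(P)-p)@R@F@K.T; return q[:,:2]/q[:,2:]
def ray(n,uv,z):
    K,p,R=C[n]; uv=np.atleast_2d(np.array(uv,float)); d=np.c_[uv,np.ones(len(uv))]@np.linalg.inv(K).T@F@R.T
    return p+d*((z-p[2])/d[:,2])[:,None]
E
python3 - <<'E'
from h import *
print(proj("top",[0,0,0]),proj("side",[0,0,0]),proj("top",bot.get_state()["tcp_pos"]),proj("side",bot.get_state()["tcp_pos"]))
t=cv2.imread("pics/top0.png");s=cv2.imread("pics/side0.png")
cv2.imwrite("pics/c1.png",np.vstack([cv2.resize(t[195:295,345:495],None,fx=5,fy=5,interpolation=2)[:, :750]]))
a=cv2.resize(s[310:475,275:435],None,fx=3.6,fy=3.6,interpolation=2)
cv2.imwrite("pics/c2.png",a)
b=cv2.resize(s[180:290,255:370],None,fx=3.45,fy=5.2,interpolation=2); c=cv2.resize(t[215:295,222:345],None,fx=6.4,fy=6.4,interpolation=2)
cv2.imwrite("pics/c3.png",c)
E
```

```text
[[347.38633712 442.95712122]] [[ 55.52936974 339.98464824]] [[114.53233742 371.18422805]] [[154.55452371 100.89834934]]
```

View pics/c1.png

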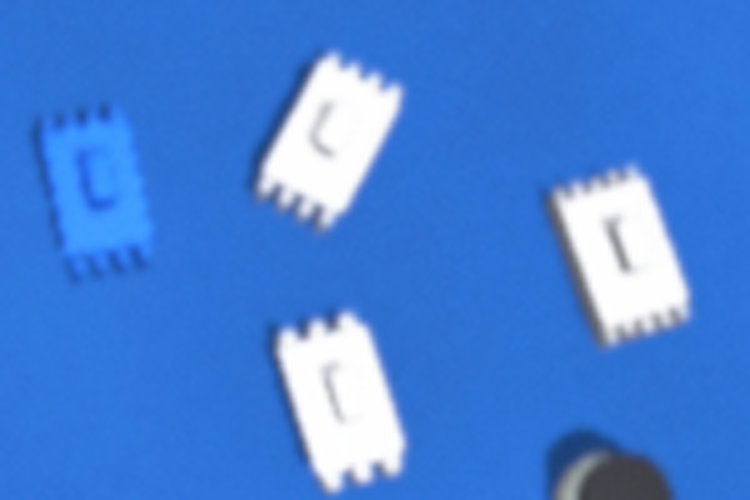

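View pics/c2.png

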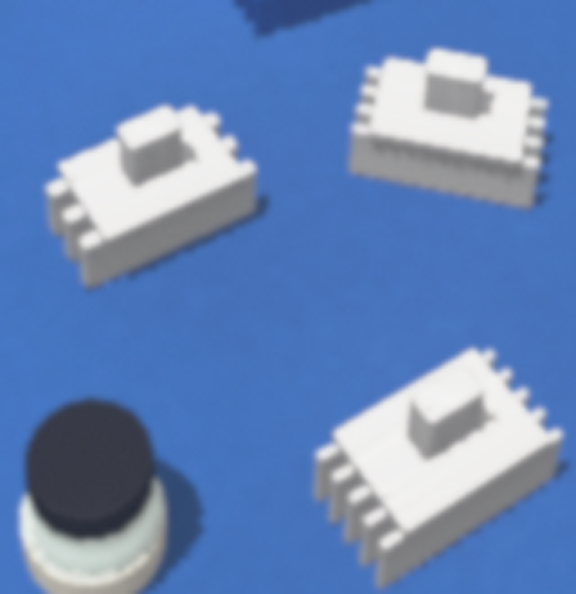

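View pics/c3.png

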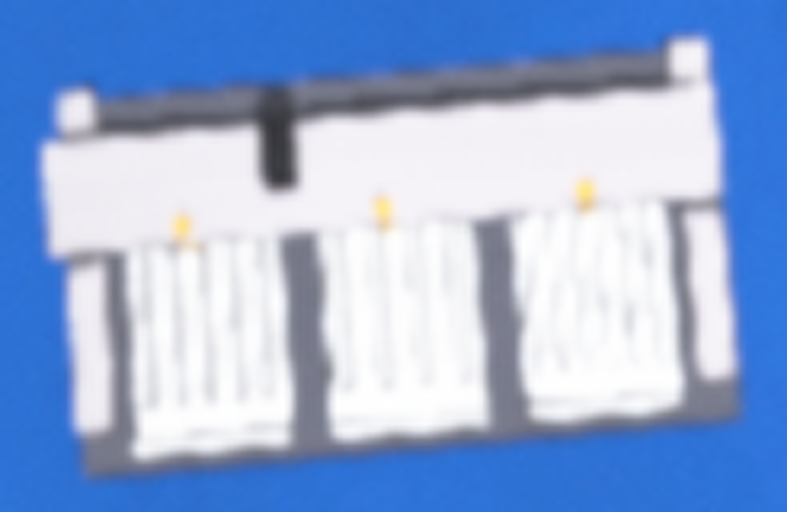

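Fin counts from the close crops: (413,274) is the 3-fin block, (410,222) is the 4-fin and (469,245) is the 5-fin. The blue one at (364,233) is the decoy. The bays look like four / three / five from left to right, which the profiles should confirm.

```bash
cat >> h.py <<'E'
def blocks(im):
    """white block tops in the top view -> list of (px, xy, yaw, nominal long/short)"""
    hsv=cv2.cvtColor(im,cv2.COLOR_BGR2HSV); m=((hsv[...,2]>205)&(hsv[...,1]<45)).astype(np.uint8)
    m=cv2.morphologyEx(m,cv2.MORPH_CLOSE,np.ones((3,3)))
    out=[]
    for c in cv2.findContours(m,cv2.RETR_EXTERNAL,cv2.CHAIN_APPROX_NONE)[0]:
        a=cv2.contourArea(c)
        if not 300<a<900: continue
        W=ray("top",c[:,0,:],33)[:,:2].astype(np.float32); r=cv2.minAreaRect(W); b=cv2.boxPoints(r)
        e=[b[1]-b[0],b[2]-b[1]]; l=max(e,key=np.linalg.norm); sh=min(np.linalg.norm(v) for v in e)
        M=cv2.moments(W.reshape(-1,1,2)); cen=np.array([M["m10"],M["m01"]])/M["m00"]
        out.append((c[:,0].mean(0).round(),cen.round(1),round(float((np.arctan2(l[1],l[0])+np.pi/2)%np.pi-np.pi/2),3),round(float(np.linalg.norm(l)),1),round(float(sh),1),np.round(r[0],1)))
    return out
E
python3 - <<'E'
from h import *
t=cv2.imread("pics/top0.png");s=cv2.imread("pics/side0.png")
for b in blocks(t): print(b)
hsv=cv2.cvtColor(t,cv2.COLOR_BGR2HSV)
# dock silhouette: non blue
m=((hsv[...,1]<110)).astype(np.uint8)[215:300,222:345]
cs=max(cv2.findContours(m,cv2.RETR_EXTERNAL,cv2.CHAIN_APPROX_NONE)[0],key=cv2.contourArea)[:,0]+[222,215]
# front edge: lowest contour row for each column
cols=np.arange(242,334); fr=np.array([cs[cs[:,0]==c][:,1].max()+0.5 for c in cols])
W=ray("top",np.c_[cols,fr],12)[:,:2]
vx,vy,x0,y0=cv2.fitLine(W.astype(np.float32),cv2.DIST_HUBER,0,.01,.01).ravel(); yaw=np.arctan2(-vx,vy) if vy>0 else np.arctan2(vx,-vy)
ex=np.array([np.cos(yaw),np.sin(yaw)]);ey=np.array([-ex[1],ex[0]])
print("yaw",yaw,"front x along",ex@[x0,y0])
Wc=ray("top",cs,12)[:,:2]; a=Wc@ex; b=Wc@ey; f=ex@[x0,y0]
k=(a>f+3)&(a<f+22); print("y ext at front",b[k].min(),b[k].max())
o=ex*(f+58)+ey*(b[k].min()+b[k].max())/2; print("dock origin",o)
# yellow pins, dark tab
pm=((hsv[...,0]>15)&(hsv[...,0]<35)&(hsv[...,1]>70)&(hsv[...,2]>150)).astype(np.uint8); pm[:215]=0;pm[280:]=0;pm[:,:222]=0;pm[:,345:]=0
n,_,st,ce=cv2.connectedComponentsWithStats(pm)
for i in range(1,n):
    p=ray("top",ce[i],90)[0,:2]-o; print("pin",ce[i],st[i,4],p@ex,p@ey)
tm=((hsv[...,2]<70)).astype(np.uint8);tm[:215]=0;tm[280:]=0;tm[:,:222]=0;tm[:,345:]=0
n,_,st,ce=cv2.connectedComponentsWithStats(tm)
for i in range(1,n):
    if st[i,4]>15: p=ray("top",ce[i],100)[0,:2]-o; print("tab",ce[i],st[i],p@ex,p@ey)
# side-view pins
hs=cv2.cvtColor(s,cv2.COLOR_BGR2HSV); pm=((hs[...,0]>12)&(hs[...,0]<35)&(hs[...,1]>70)&(hs[...,2]>120)).astype(np.uint8); pm[:180]=0;pm[290:]=0;pm[:,:255]=0;pm[:,370:]=0
n,_,st,ce=cv2.connectedComponentsWithStats(pm)
for i in range(1,n):
    p=ray("side",ce[i],87)[0,:2]-o; print("side pin",ce[i],st[i,4],p@ex,p@ey)
# rectified dock view, fin tops z=46
def rect(n,im,z):
    X,Y=np.meshgrid(np.arange(-60,60,1),np.arange(130,-130,-0.5),indexing='ij')
    P=np.c_[(o+X[...,None]*ex+Y[...,None]*ey).reshape(-1,2),np.full(X.size,z)]
    q=proj(n,P).astype(np.float32).reshape(X.shape+(2,)); return cv2.remap(im,q,None,cv2.INTER_CUBIC)[::-1]
def eq(i): return cv2.createCLAHE(6,(4,4)).apply(cv2.cvtColor(i,cv2.COLOR_BGR2GRAY))
A=np.vstack([eq(rect("top",t,46)),eq(rect("side",s,46))]); cv2.imwrite("pics/c4.png",cv2.resize(A,None,fx=1.5,fy=2.2))
E
```

```text
(array([286., 339.]), array([258.4, 134.5]), 1.395, 114.0, 68.4, array([266.9, 144. ]))
(array([413., 275.]), array([ 409.5, -199.9]), 0.223, 83.5, 48.1, array([ 409.1, -199.7]))
(array([469., 246.]), array([ 476.6, -356.5]), 0.236, 82.3, 47.4, array([ 476.9, -356.6]))
(array([152., 238.]), array([553.6, 477.5]), 1.211, 82.8, 39.0, array([553.5, 478.2]))
(array([103., 222.]), array([597.1, 587.5]), 1.202, 180.5, 39.5, array([607.1, 612.2]))
(array([410., 223.]), array([ 549., -207.]), -0.546, 82.1, 47.2, array([ 548.1, -206.4]))
(array([317., 183.]), array([685.7,  33.6]), -0.016, 151.7, 35.1, array([683.6,  31.3]))
yaw 0.025474504 front x along 411.70596
y ext at front -15.050960602004968 260.1815836038563
dock origin [466.43163604 134.48978032]
pin [313.         244.71428571] 7 26.731274698184638 -81.25566729292792
pin [281.4 247.2] 5 27.717331431817108 -0.9466865426104312
pin [250. 250.] 5 27.848261149806934 78.75559648901617
tab [264.8 236.8] [264 233   3  10  20] 56.31001565350041 38.171955965365505
side pin [299.6 193.8] 5 27.224153575637718 75.46202559710959
side pin [299.4 204.2] 5 14.336874515185166 32.32920878802822
side pin [310.14285714 211.42857143] 7 27.63026989776752 -3.5159940788277533
side pin [309.6 222.4] 5 14.168849181601585 -43.38231831370571
side pin [322.         231.77777778] 9 27.45855189142834 -83.7746440458429
side pin [321.4 243.2] 5 14.257329471503406 -119.92429106835468
```

View pics/c4.png

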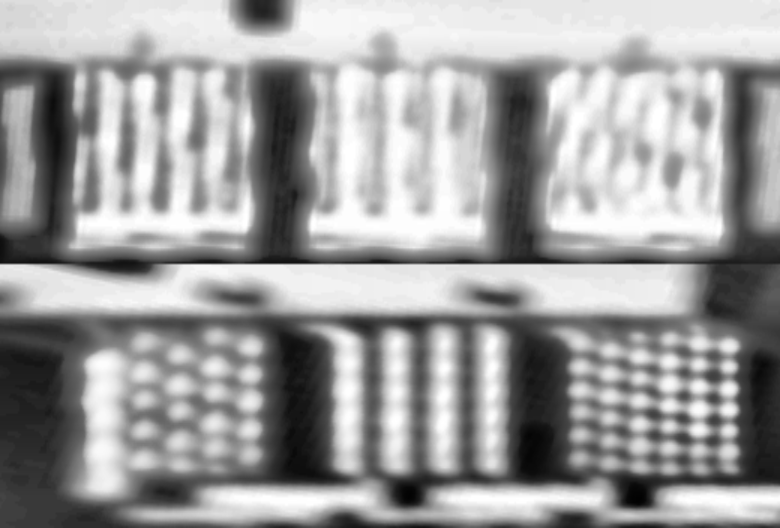

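The fin counts confirm the bays: left takes 4 fins (5 bay fins), middle takes 3 (4 bay fins), right takes 5 (6 bay fins). The dock is near (466,133) with yaw 0.025, and the keeper is about 1.5 mm back. Next is the keeper tab. I'll grip it gently and use the side force to find its true y.

```bash
cat >> h.py <<'E'
import json,os
YAW=0.0245
o=np.array([466.4,133.2])
if os.path.exists("o.json"): o,YAW=(lambda d:(np.array(d[0]),d[1]))(json.load(open("o.json")))
ex=np.array([np.cos(YAW),np.sin(YAW)]);ey=np.array([-ex[1],ex[0]])
def D(x,y,z): return [*(o+x*ex+y*ey),z]
def toD(p): d=np.array(p[:2])-o; return np.round([d@ex,d@ey,p[2]],2)
def ori(yaw):
    y=(yaw+np.pi/2)%np.pi-np.pi/2   # choose half-turn giving the mid j6
    return [np.pi,0,y]
def force(n=5):
    f=[]
    for _ in range(n): f.append(bot.get_state()["contact_force"]); bot.dwell(.03)
    return np.round(np.mean(f,0),2)
def st(): s=bot.get_state(); print("t",round(s["t"],1),"D",toD(s["tcp_pos"]),"rpy",s["orientation"].round(4),"open",round(s["opening"],3),"F",s["contact_force"].round(1),"q6",s["qpos"][5].round(2))
E
python3 - <<'E'
from h import *
for y in (0,np.pi,-np.pi):
  for p in (D(55,40,180),[409,-200,150],[476,-356,150]): print(y,solve_ik(p,[np.pi,0,YAW+y]))
bot.grip(0.4,20)
bot.move_ptp(D(56,40,180),ori(YAW)); st()
bot.movel(D(56,40,130)); print("F0",force()); st()
for n in ("top","side"): cv2.imwrite(f"pics/{n}1.png",imaging.capture(n))
t=cv2.imread("pics/top1.png");s=cv2.imread("pics/side1.png")
cv2.imwrite("pics/c5.png",np.hstack([cv2.resize(t[200:300,215:345],None,fx=3,fy=3),cv2.resize(s[140:290,250:370],(390,300))]))
E
```

```text
0 [ 0.18910218  0.36362679 -0.27580256  0.93136698  0.         -2.97699047]
0 [-0.61717782  0.23153214 -0.55175134  0.78751285  0.          2.49991483]
0 [-0.76629605  0.46998432 -0.19138495  0.90942705  0.          2.3507966 ]
3.141592653589793 [ 0.18910218  0.36362679 -0.27580256  0.93136698  0.          0.16460218]
3.141592653589793 [-0.61717782  0.23153214 -0.55175134  0.78751285  0.         -0.64167782]
3.141592653589793 [-0.76629605  0.46998432 -0.19138495  0.90942705  0.         -0.79079605]
-3.141592653589793 [ 0.18910218  0.36362679 -0.27580256  0.93136698  0.          0.16460218]
-3.141592653589793 [-0.61717782  0.23153214 -0.55175134  0.78751285  0.         -0.64167782]
-3.141592653589793 [-0.76629605  0.46998432 -0.19138495  0.90942705  0.         -0.79079605]
t 4.3 D [ 55.96  40.19 180.02] rpy [-3.1415 -0.      0.0247] open 0.398 F [ 0.1  0.2 -0.6] q6 -2.98
F0 [-0.14  0.1   0.15]
t 5.0 D [ 56.96  40.2  131.21] rpy [-3.1413e+00 -2.1000e-03  2.4500e-02] open 0.396 F [ 0.4 -0.7  0.6] q6 -2.98
```

View pics/c5.png

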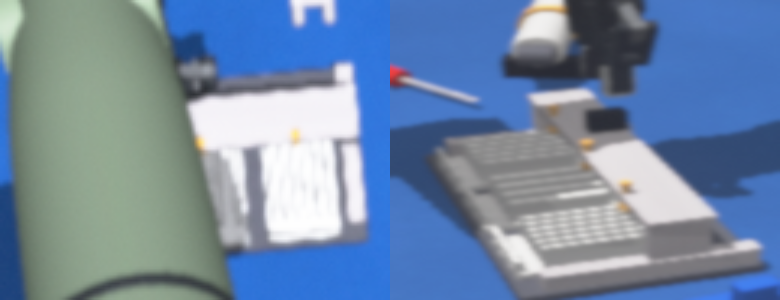

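The side view shows the fingers straight above the tab. The arm blocks the top view here. I'll switch to the mid-range wrist branch, then descend and grip the tab.

```bash
sed -i 's|return \[np.pi,0,y\]|return [np.pi,0,y+np.pi]|' h.py
python3 - <<'E'
from h import *
bot.movel(D(56,40,180)); bot.move_ptp(D(56,40,140),ori(YAW)); bot.dwell(.3); st(); F0=force(); print(F0)
print("hit",bot.movel(D(56,40,86),max_speed=60,threshold=6)); bot.dwell(.2); st()
bot.grip(0.0,20); bot.dwell(.3); st(); f=force()-F0; print("dF dock",f[:2]@ex,f[:2]@ey,f[2])
E
```

```text
t 8.5 D [ 56.02  40.   140.04] rpy [ 3.1416e+00  1.0000e-04 -3.1171e+00] open 0.398 F [-0.3  0.3 -0.2] q6 0.16
[-0.35 -0.1   0.12]
hit False
t 9.9 D [56.34 40.06 86.43] rpy [ 3.1415e+00  9.0000e-04 -3.1171e+00] open 0.4 F [-0.2 -0.3  0.2] q6 0.16
t 10.5 D [56.16 38.93 86.33] rpy [-3.1394e+00  4.0000e-04 -3.1179e+00] open 0.157 F [-0.6 -5.4  4. ] q6 0.16
dF dock -0.77429947390728 -5.472673964773246 3.8899999999999997
```

The gripped tab pulled the tool to y=38.9 in my dock frame, so the origin moves about 1.1 mm in -y. I'll correct for that, then slide the keeper back.

Run:
```python
from h import *
F0=np.array([-.35,-.1,.12])
def rel(): f=force()-F0; return np.round([f[:2]@ex,f[:2]@ey,f[2]],2)
c=[56.16,38.8,86.4]
bot.movel(D(*c),max_speed=20); bot.dwell(.3); st(); print(rel())
for i,x in enumerate((70,85,93,96)):
    h=bot.movel(D(x,c[1],c[2]),max_speed=40,threshold=14); bot.dwell(.3); st(); print(h,rel())
    if h: break
cv2.imwrite("pics/side2.png",imaging.capture("side"))
```

```text
t 11.2 D [56.16 38.9  86.37] rpy [ 3.1415  0.     -3.117 ] open 0.16 F [-0.8 -1.6  0.2] q6 0.16
[ 0.28 -1.08  0.02]
t 12.2 D [70.15 38.87 86.36] rpy [ 3.1414e+00  4.0000e-04 -3.1171e+00] open 0.16 F [-0.8 -0.9  0.4] q6 0.16
False [-0.22 -0.7  -0.44]
t 13.2 D [85.47 38.84 86.38] rpy [ 3.1415e+00  9.0000e-04 -3.1171e+00] open 0.157 F [ 1.   0.7 -1.7] q6 0.15
False [ 1.5  -0.02 -2.37]
t 13.9 D [89.64 38.79 86.3 ] rpy [-3.1416 -0.0049 -3.117 ] open 0.157 F [-0.   0.5  4.3] q6 0.15
True [-0.34  0.6   4.79]
```

The keeper stopped after about 33.5 mm of travel, which matches fully back. I'll update the dock frame, look again, and pick the 3-fin block.

```bash
python3 - <<'E'
from h import *
T=o+89.64*ex+38.83*ey; y=0.0222; e=np.array([np.cos(y),np.sin(y)]); n=[*(T-89.64*e-40*np.array([-e[1],e[0]]))]
json.dump([n,y],open("o.json","w")); print(n)
E
cat >> h.py <<'E'
PX={"three":(409,-200),"four":(549,-207),"five":(476,-356)}
BAYY={"four":80,"three":0,"five":-80}
def find(name,im):
    near=PX[name]; c=[b for b in blocks(im) if abs(b[3]-83)<6 and abs(b[4]-47.5)<4]
    for b in c: print("cand",b)
    return min(c,key=lambda b:np.hypot(*(b[1]-near)))
def pick(xy,yaw):
    p=np.array(xy)+[0,-1.2]
    bot.grip(0.5,40); bot.move_ptp([*p,120],ori(yaw)); bot.dwell(.2); F0=force()
    h=bot.movel([*p,40],max_speed=80,threshold=8); bot.dwell(.2); print("hit",h); st()
    if h: return F0
    bot.grip(0,40); bot.dwell(.2); st()
    bot.movel([*p,150],max_speed=100); bot.dwell(.3); st(); print("dF",force()-F0)
    return F0
E
python3 - <<'E'
from h import *
bot.grip(0.4); s=bot.get_state()["tcp_pos"]; bot.movel([s[0],s[1],180])
im=imaging.capture("top"); cv2.imwrite("pics/top3.png",im)
b=find("three",im); print("->",b[1],b[2])
pick(b[1],b[2]); 
for n in ("top","side"): cv2.imwrite(f"pics/{n}4.png",imaging.capture(n))
t=cv2.imread("pics/top4.png");s=cv2.imread("pics/side4.png")
cv2.imwrite("pics/c6.png",np.hstack([cv2.resize(t[180:320,220:500],None,fx=1.4,fy=2.14),cv2.resize(s[150:480,230:500],(390,300))]))
E
```

```text
[np.float64(466.33187355406983), np.float64(132.23431887667732)]
cand (array([413., 275.]), array([ 409.6, -200. ]), 0.204, 83.9, 48.0, array([ 409.3, -200.2]))
cand (array([469., 246.]), array([ 476.9, -356.4]), 0.24, 82.3, 47.5, array([ 476.9, -356.6]))
cand (array([410., 223.]), array([ 548.5, -207. ]), -0.546, 82.1, 47.2, array([ 548.1, -206.4]))
-> [ 409.6 -200. ] 0.204
hit False
t 18.8 D [ -63.78 -332.33   40.43] rpy [-3.1409e+00  7.0000e-04 -2.9376e+00] open 0.5 F [-0.5 -0.5  0. ] q6 -0.82
t 19.3 D [ -63.98 -332.19   40.25] rpy [-3.1413e+00  3.0000e-04 -2.9376e+00] open 0.156 F [-0.   0.1  5.3] q6 -0.82
t 20.9 D [ -64.27 -332.    149.69] rpy [ 3.1412e+00 -4.0000e-04 -2.9376e+00] open 0.157 F [-0.3  0.4 -1.9] q6 -0.82
dF [ 0.26  0.48 -1.6 ]
```

View pics/c6.png

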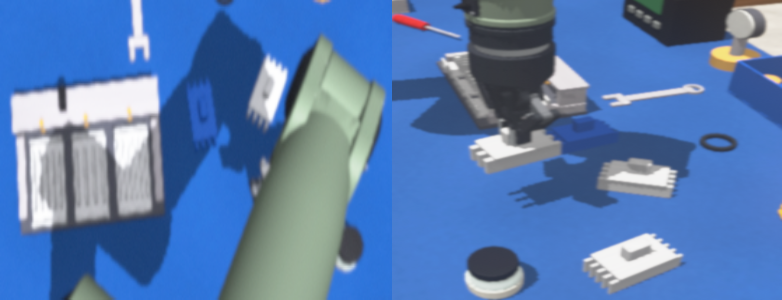

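Block three is held: opening 0.157, weight about 1.6–1.9 N. Now I'll lower it into the middle bay.

```bash
cat >> h.py <<'E'
def rel(F0): f=force()-F0; return np.round([f[:2]@ex,f[:2]@ey,f[2]],2)
def lower(y,x=0,zh=60.25):
    """lower the held block into the bay at dock y; True when home"""
    bot.move_ptp(D(x,y,165),ori(YAW)); bot.movel(D(x,y,100),max_speed=100); bot.dwell(.3); st(); F0=force()
    h=bot.movel(D(x,y,zh+.5),max_speed=30,threshold=6); bot.dwell(.3); st(); print("hit",h,"rel",rel(F0))
    return h,F0
E
python3 - <<'E'
from h import *
lower(0)
cv2.imwrite("pics/side5.png",imaging.capture("side"))
E
```

```text
t 23.5 D [3.6000e-01 1.0000e-01 1.0049e+02] rpy [ 3.1415e+00  1.0000e-03 -3.1193e+00] open 0.152 F [-0.3  0.2 -1.7] q6 0.1
t 25.4 D [ 4.000e-02 -1.000e-02  6.083e+01] rpy [-3.1416e+00  1.0000e-04 -3.1194e+00] open 0.154 F [ 0.4 -0.5 -1.4] q6 0.1
hit False rel [0.16 0.03 0.42]
```

It went in with no contact. I'll settle it to the floor, release, look again, and pick block four.

```bash
cat >> h.py <<'E'
def settle(x,y,zh=60.25):
    h=bot.movel(D(x,y,zh-1.2),max_speed=8,threshold=4); bot.dwell(.2); print("floor",h); st()
    bot.grip(0.4); bot.dwell(.2); st(); bot.movel(D(x,y,130),max_speed=120)
E
python3 - <<'E'
from h import *
settle(0,0)
bot.move_ptp(D(0,120,200),ori(YAW))
im=imaging.capture("top"); cv2.imwrite("pics/top6.png",im); cv2.imwrite("pics/side6.png",imaging.capture("side"))
b=find("four",im); print("->",b[1],b[2])
pick(b[1],b[2])
E
```

```text
floor True
t 26.1 D [1.300e-01 3.000e-02 6.025e+01] rpy [ 3.1415e+00  3.0000e-04 -3.1194e+00] open 0.156 F [-0.1  1.   5.5] q6 0.1
t 26.6 D [-0.95 -0.08 59.33] rpy [-3.1414e+00 -2.0000e-03 -3.1194e+00] open 0.402 F [ 0.6 -0.1 -0.9] q6 0.1
cand (array([469., 246.]), array([ 476.6, -356.5]), 0.24, 82.3, 47.5, array([ 476.9, -356.6]))
cand (array([401., 218.]), array([ 563.6, -185.7]), -0.544, 81.1, 47.3, array([ 563.2, -185.2]))
-> [ 563.6 -185.7] -0.544
hit False
t 31.7 D [  90.55 -321.4    40.57] rpy [3.1415e+00 1.0000e-03 2.5977e+00] open 0.5 F [0.1 0.8 0.1] q6 0.1
t 32.3 D [  90.24 -321.28   40.2 ] rpy [-3.1416e+00  3.0000e-04  2.5976e+00] open 0.155 F [-1.   0.9  2.8] q6 0.1
t 33.8 D [  89.99 -321.13  149.62] rpy [-3.1415e+00 -6.0000e-04  2.5976e+00] open 0.155 F [-0.2  1.1 -1.6] q6 0.1
dF [-0.04  0.43 -2.09]
```

The re-look caught that block four had been knocked from (548,-207) to (564,-186). It's now held, so I'll insert it in the left bay.

Run:
```python
from h import *
h,_=lower(80)
if not h:
    settle(0,80)
    bot.move_ptp(D(0,140,200),ori(YAW))
    im=imaging.capture("top"); cv2.imwrite("pics/top7.png",im); cv2.imwrite("pics/side7.png",imaging.capture("side"))
    b=find("five",im); print("->",b[1],b[2])
    pick(b[1],b[2])
```

```text
t 36.6 D [  0.32  80.13 100.49] rpy [ 3.1413e+00  9.0000e-04 -3.1193e+00] open 0.152 F [ 0.7 -0.2 -1.3] q6 0.26
t 38.5 D [6.000e-02 8.002e+01 6.083e+01] rpy [ 3.1415e+00  2.0000e-04 -3.1194e+00] open 0.153 F [-0.7 -0.2 -2.1] q6 0.26
hit False rel [-0.15 -0.23 -0.17]
floor True
t 39.1 D [ 0.15 79.99 60.17] rpy [-3.1416e+00  3.0000e-04 -3.1194e+00] open 0.153 F [ 0.6 -1.1  5.4] q6 0.26
t 39.6 D [-1.02 79.7  59.13] rpy [-3.1409e+00 -2.1000e-03 -3.1194e+00] open 0.4 F [ 0.1  0.3 -0.2] q6 0.26
cand (array([469., 246.]), array([ 476.9, -356.4]), 0.24, 82.3, 47.5, array([ 476.9, -356.6]))
-> [ 476.9 -356.4] 0.24
hit False
t 45.2 D [-4.0000e-02 -4.9025e+02  4.0550e+01] rpy [-3.1407e+00  5.0000e-04 -2.9016e+00] open 0.502 F [-0.4 -0.6  0.4] q6 -1.01
t 45.8 D [-2.0000e-01 -4.9005e+02  4.0240e+01] rpy [-3.1413e+00  2.0000e-04 -2.9015e+00] open 0.153 F [-1.1  1.4  2.9] q6 -1.01
t 47.3 D [-4.4000e-01 -4.8982e+02  1.4962e+02] rpy [ 3.1410e+00 -4.0000e-04 -2.9016e+00] open 0.152 F [-0.5 -0.2 -1.7] q6 -1.01
dF [ 0.06 -0.37 -1.53]
```

Run:
```python
from h import *
h,_=lower(-80)
if not h:
    settle(0,-80)
    bot.move_ptp([330,-200,250],ori(YAW))
for n in ("top","side"): cv2.imwrite(f"pics/{n}8.png",imaging.capture(n))
t=cv2.imread("pics/top8.png");s=cv2.imread("pics/side8.png")
cv2.imwrite("pics/c7.png",np.hstack([cv2.resize(t[210:300,222:352],None,fx=3.3,fy=3.3),cv2.resize(s[175:295,250:375],None,fx=2.5*.99,fy=2.475)]))
```

```text
t 50.1 D [  0.37 -80.01 100.47] rpy [-3.1415e+00  1.0000e-03 -3.1194e+00] open 0.152 F [ 0.1 -0.7 -2.3] q6 -0.07
t 52.0 D [ 6.000e-02 -8.003e+01  6.084e+01] rpy [-3.1416e+00  2.0000e-04 -3.1195e+00] open 0.155 F [-1.  -0.4 -1. ] q6 -0.07
hit False rel [-0.27 -0.26  0.08]
floor True
t 52.6 D [  0.17 -79.93  60.17] rpy [ 3.1415e+00  4.0000e-04 -3.1193e+00] open 0.154 F [-0.4  0.4  4.3] q6 -0.07
t 53.1 D [ -0.87 -79.91  59.33] rpy [ 3.1414e+00 -1.8000e-03 -3.1194e+00] open 0.4 F [ 0.1 -0.3 -0.2] q6 -0.07
```

View pics/c7.png

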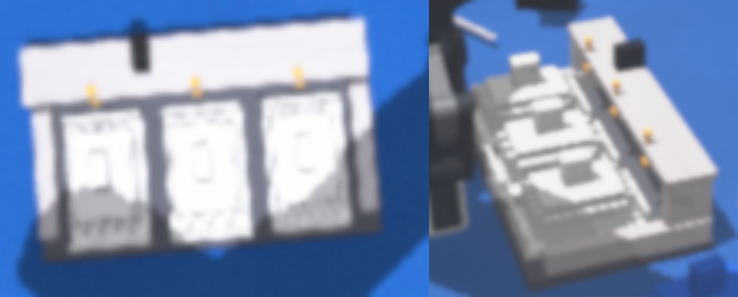

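All three blocks are seated at full depth. Each touched the floor at z≈60.2, the level that means home. Now I'll close the keeper.

Run:
```python
from h import *
bot.grip(0.4,30); bot.move_ptp(D(89.6,40,180),ori(YAW)); bot.movel(D(89.6,40,140)); bot.dwell(.3); F0=force()
h=bot.movel(D(89.6,40,86.4),max_speed=60,threshold=6); bot.dwell(.2); st()
if not h:
    bot.grip(0); bot.dwell(.3); st(); print(rel(F0))
    for x in (75,60,51,51):
        h=bot.movel(D(x,40,86.4),max_speed=40,threshold=14); bot.dwell(.3); st(); print(h,rel(F0))
    bot.grip(.4); bot.dwell(.2); s=bot.get_state()["tcp_pos"]; bot.movel([s[0],s[1],180])
```

```text
t 59.1 D [89.9  40.06 86.83] rpy [ 3.1415e+00  8.0000e-04 -3.1194e+00] open 0.399 F [-0.3  0.3  0. ] q6 0.16
t 59.7 D [89.78 39.97 86.73] rpy [-3.1415e+00  5.0000e-04 -3.1194e+00] open 0.157 F [-0.8 -1.2  5.1] q6 0.16
[-1.02 -0.44  5.59]
t 60.7 D [75.19 39.97 86.72] rpy [-3.1415e+00  3.0000e-04 -3.1194e+00] open 0.157 F [ 1.5 -1.   5.8] q6 0.16
False [ 1.82 -0.85  5.76]
t 61.7 D [59.62 39.99 86.71] rpy [-3.1415e+00 -4.0000e-04 -3.1193e+00] open 0.154 F [ 0.2 -0.8  7.1] q6 0.16
False [ 1.46 -0.49  6.97]
t 62.4 D [54.89 39.94 86.76] rpy [-3.1414  0.0044 -3.1197] open 0.153 F [-2.9  0.5  0.4] q6 0.17
True [-3.04  1.39 -0.36]
t 63.1 D [54.79 39.98 86.75] rpy [-3.1409  0.013  -3.1202] open 0.149 F [ 2.8 -0.7  6.1] q6 0.17
True [ 3.13 -0.45  6.2 ]
```

The keeper closed at tab x=54.8, against an expected 54.64. Now the pull test, middle block first.

```bash
cat >> h.py <<'E'
def pull(y,x=0):
    bot.grip(0.4,60); bot.move_ptp(D(x,y,150),ori(YAW)); bot.dwell(.3); F0=force(8)
    h=bot.movel(D(x,y,60.2),max_speed=80,threshold=6); bot.dwell(.2); st()
    if h: print("unexpected contact"); return False
    bot.grip(0,60); bot.dwell(.3); st(); print("gripped",rel(F0))
    z=62.5; bot.movel(D(x,y,z),max_speed=10); bot.dwell(.2); log=[]; ok=False
    while z<76:
        f=rel(F0); a=bot.get_state()["tcp_pos"][2]; log.append((round(z,1),round(a,2),*f))
        if f[2]<-12.6: ok=True; break
        if abs(f[0])>12 or abs(f[1])>12: break
        z+=.5 if a<67 else .25; bot.movel(D(x,y,z),max_speed=10)
    for l in log[::2]+log[-2:]: print(*l)
    bot.movel(D(x,y,61),max_speed=20); h=bot.movel(D(x,y,58.8),max_speed=8,threshold=4); bot.dwell(.2); print("ok",ok,"floor",h); st()
    bot.grip(.4); bot.dwell(.2); bot.movel(D(x,y,150),max_speed=120); return ok
E
python3 - <<'E'
from h import *
pull(0)
bot.move_ptp([330,-200,250],ori(YAW)); st()
for n in ("top","side"): cv2.imwrite(f"pics/{n}9.png",imaging.capture(n))
t=cv2.imread("pics/top9.png");s=cv2.imread("pics/side9.png")
cv2.imwrite("pics/c8.png",np.hstack([cv2.resize(t[210:300,222:352],None,fx=3.3,fy=3.3),cv2.resize(s[175:295,250:375],None,fx=2.5*.99,fy=2.475)]))
E
```

```text
t 67.2 D [ 0.37  0.07 60.63] rpy [ 3.1415e+00  9.0000e-04 -3.1193e+00] open 0.4 F [-0.2 -0.2  0.7] q6 0.1
t 67.8 D [ 0.23  0.07 60.55] rpy [ 3.1415e+00  6.0000e-04 -3.1194e+00] open 0.145 F [-0.5  0.6  5.3] q6 0.1
gripped [-0.73  0.18  5.6 ]
62.5 62.44 -0.09 0.35 -1.75
63.5 63.48 0.26 -0.05 -1.16
64.5 64.44 1.81 0.33 -6.9
65.5 65.53 1.56 -0.0 -5.96
66.5 66.51 1.25 0.19 -6.14
67.5 67.48 1.1 -0.1 -6.25
68.0 67.98 1.12 -0.03 -6.64
68.5 68.48 1.11 0.42 -6.61
69.0 68.99 0.53 -0.22 -6.56
69.5 69.48 0.8 -0.01 -6.58
70.0 69.86 1.64 -0.07 -10.52
70.0 69.86 1.64 -0.07 -10.52
70.2 70.0 3.7 0.19 -15.1
ok True floor True
t 78.5 D [3.100e-01 5.000e-02 6.056e+01] rpy [ 3.1415e+00  7.0000e-04 -3.1194e+00] open 0.148 F [-0.9  0.6  5.3] q6 0.1
t 81.4 D [-143.43 -328.63  249.63] rpy [ 3.1409e+00 -3.0000e-04 -3.1186e+00] open 0.401 F [-0.5  0.1  0.2] q6 -0.76
```

View pics/c8.png

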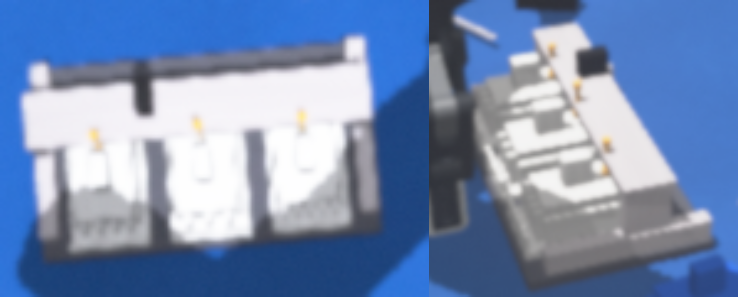

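The middle pull shows pin contact at about 64, 5 N of drag, and a hard stop at 69.8. The peak was 15.1 N gross, about 13.3 N net of block weight. The side view shows the middle pin up and the keeper closed. I'll use finer end steps for the other two.

```bash
sed -i 's|z+=.5 if a<67 else .25|z+=.5 if a<68.8 else .1|; s|f\[2\]<-12.6|f[2]<-12.2|' h.py
python3 - <<'E'
from h import *
print(pull(80)); print(pull(-80))
bot.move_ptp([330,-200,250],ori(YAW)); st()
for n in ("top","side"): cv2.imwrite(f"pics/{n}10.png",imaging.capture(n))
t=cv2.imread("pics/top10.png");s=cv2.imread("pics/side10.png")
cv2.imwrite("pics/c9.png",np.hstack([cv2.resize(t[210:300,222:352],None,fx=3.2,fy=3.2),cv2.resize(s[175:265,280:350],None,fx=3.2*1,fy=3.2)]))
E
```

```text
t 85.4 D [ 0.33 80.08 60.62] rpy [ 3.1414e+00  8.0000e-04 -3.1194e+00] open 0.397 F [-0.1  0.   0.8] q6 0.26
t 86.0 D [ 0.22 80.03 60.57] rpy [ 3.1415e+00  5.0000e-04 -3.1194e+00] open 0.15 F [-1.1 -1.2  4.7] q6 0.26
gripped [-1.52 -0.75  5.58]
62.5 62.45 -0.61 -0.04 -1.82
63.5 63.51 -0.11 0.43 -1.78
64.5 64.42 1.26 -0.06 -7.33
65.5 65.55 1.17 -0.22 -6.63
66.5 66.5 0.33 -0.21 -6.4
67.5 67.5 0.21 -0.07 -6.35
68.5 68.52 0.3 -0.95 -6.13
69.1 69.09 0.16 -0.65 -6.65
69.3 69.31 0.11 -0.48 -7.21
69.5 69.51 0.1 -0.59 -7.41
69.7 69.67 -0.12 -0.43 -6.49
69.9 69.81 0.56 -0.41 -9.34
70.1 69.96 2.16 -0.45 -14.08
70.0 69.86 1.5 -0.7 -11.11
70.1 69.96 2.16 -0.45 -14.08
ok True floor True
t 97.9 D [ 0.29 80.08 60.58] rpy [ 3.1414e+00  6.0000e-04 -3.1194e+00] open 0.149 F [0.7 0.1 5.8] q6 0.26
True
t 102.3 D [  0.29 -80.01  60.57] rpy [-3.1415e+00  8.0000e-04 -3.1194e+00] open 0.397 F [-0.8  0.3  0.1] q6 -0.07
t 102.9 D [  0.19 -80.    60.53] rpy [-3.1416e+00  5.0000e-04 -3.1194e+00] open 0.15 F [-1.3 -0.3  5.1] q6 -0.07
gripped [-1.17  0.27  5.31]
62.5 62.43 0.22 0.28 -1.7
63.5 63.52 0.19 0.31 -1.29
64.5 64.44 2.55 -0.05 -6.53
65.5 65.51 1.86 -0.17 -5.46
66.5 66.51 1.58 0.02 -5.7
67.5 67.51 1.02 0.07 -5.83
68.5 68.51 1.34 -0.22 -6.05
69.1 69.09 1.22 0.09 -5.97
69.3 69.28 1.11 0.1 -6.91
69.5 69.51 0.91 -0.33 -6.8
69.7 69.71 1.08 0.22 -6.42
69.9 69.81 2.43 0.2 -9.7
69.9 69.81 2.43 0.2 -9.7
70.0 69.89 3.42 -0.06 -12.48
ok True floor True
t 114.4 D [  0.27 -79.99  60.54] rpy [-3.1416e+00  6.0000e-04 -3.1193e+00] open 0.151 F [-0.6  0.1  6.2] q6 -0.07
True
t 117.0 D [-143.47 -328.62  249.51] rpy [ 3.1407e+00 -3.0000e-04 -3.1188e+00] open 0.398 F [-1.  -0.2 -0.2] q6 -0.76
```

View pics/c9.png

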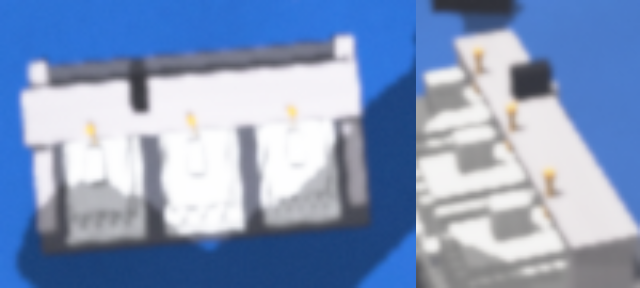

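All three pins show raised and the keeper is still closed. Side forces during the pulls pushed the bar towards closed. Handing in.

```bash
python3 -c "
from h import *
bot.sign_off()"
```

```text
the job is handed in; nothing more can be done
```

All three blocks are parked, pull-tested and back home, the keeper is closed, and the job is handed in at about 117 s of the 210 s allowed.

- **Keeper:** I slid it fully back, about 33.5 mm to the stop, and closed it again after the blocks were in. It closed within 0.2 mm of where a full 35 mm stroke should end.
- **Blocks:** The 4-fin block went in the left bay, the 3-fin in the middle and the 5-fin in the right, each without touching until it reached the floor. The 4-fin block had been knocked about 26 mm aside partway through; the look before its grasp caught that.
- **Pull tests:** Every pin dragged at about 5 N and then hit its hard stop. Each block then settled to within 0.03 mm of the height where it was gripped before the pull.

| Block | Peak force at the wrist | Less block weight |
|---|---|---|
| Middle (3-fin) | 15.1 N | about 13.3 N |
| Left (4-fin) | 14.1 N | about 12.3 N |
| Right (5-fin) | 12.5 N | about 10.8 N |

- **Possible miss:** the middle pull reached 15.1 N at the wrist. That is just over 15 N if block weight counts as part of the tug, and within range if only the pull against the keeper counts. I used finer steps for the other two.
- **Last pictures:** they show all three pins up, the keeper closed and the blocks in their bays. The bystanders and the blue look-alike were never approached, though I did not re-measure their positions at the end.

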